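Get the lens case out from behind the bottles

ROBOT

A 6-joint arm with a two-finger parallel gripper is mounted at the origin on a cart in front of the work surface, level with it; the furniture and walls round the work are solid. World frame = base frame: x ahead of the robot, y to its left, z up, the work surface at z = 0. Lengths are in mm, angles in rad, forces in N, time in s.
With the tool pointing down it reaches from about 300 to 775 mm from the base axis. Payload 14.6 kg.
Tool frame: the origin (TCP) lies between the finger pads; the fingertips stand 8 mm ahead of it and the grasp point (between the pads) lies 11 mm behind it; z points along the fingers, y is the direction in which the jaws open and shut (so a half turn about z gives the same grasp; the last joint's range is limited). The gripper opens to 94 mm and grips with 3 to 60 N. Pads are 16 mm wide; open, the fingers measure 119 mm over their backs; the gripper's body (75 mm by 177 mm) begins 78 mm behind the grasp point.
Start: joints at [1.069, 0.3, 1.521, -0, 1.321, -0.067], TCP at [231.672, 498.816, 213.446] pointing down, gripper open.
Joint ranges: [-3.03, 3.03], [-0.79, 2.21], [0.23, 2.52], [-1.04, 4.18], [0, 3.07], [-2.55, 2.55]. Speed limits (rad/s): [2.22, 2.22, 2.57, 3.14, 3.14, 3.14].

INTERFACE

Orientations are given as [roll, pitch, yaw] about the fixed x, y, z axes, in that order (R = Rz(yaw) Ry(pitch) Rx(roll)).
In Python, from cell import manip gives the robot as it stands. The module is installed in compiled form; this text tells all that it offers.
- The arm moves only by the tool send_rows, never from a script. Its argument "series" is a list that holds one entry, the list of rows, each a list of 5 numbers: the opening, from 0 (shut) to 1 (fully open), then the shift along the tool's x, y, z in mm, then the turn about the tool's z in degrees. In form: [[[gripper, dx, dy, dz, roll], ...]]. A call has 1 to 10 rows; each row is the pose to reach, as a shift and turn from the pose commanded when the call began, along the tool's axes at that moment; what a row does not reach only later rows make up. A row lasts 1/10 s, in which the tool goes at most 50 mm and 8.59 degrees, less where a joint would pass 70% of its speed; a pose out of reach is approached as far as the arm can. A call with a gripper value outside its range is refused whole. The fingers move at their own pace and stop on an object; "newtons" is the grip in N (left out, the last holds). Time passes only in rows, so rows that repeat a pose let the fingers close. It gives the time, the measured TCP pose, the force and the opening at its end, in the units of the state.
- manip.read_state(): the state, without advancing time (a new reading comes with each control period).
- manip.camera(name): name is "scene" or "top"; returns a dict with "img" (400x640x3 uint8, red, green, blue), "vfov" (degrees; the focal length in pixels is half the picture's height over the tangent of half this angle, whatever the lens; pixels are square), "cx", "cy" (the principal point, pixels), "pose" (4x4, takes a point from camera to world coordinates). Camera axes: x right, y down, z forward; pixel columns grow to the right and rows downward; lengths in mm; the calibration is good to about 2 mm. A picture is of the moment at which its call begins. There is no depth.
- manip.sign_off(): hands the job in, once; it reports no verdict.
Trained networks look in a picture, given as the dict that the camera call returned (one of the last four; its "shot" number tells which), for a name from the list of things; names that differ only in an ending like _2 or _b are one class to them, and where a whole thing is asked for, a point or a joint stands for the part that bears it (a point fixed in the world has none). Each returns a list of dicts, best first, with "conf" (0 to 1); they miss things now and then, are a little off and sometimes report something else, mostly with a low value. They report only what shows in the picture. A call takes as long as a camera call.
- manip.find_in(target, picture): "rect" ([left, top, width, height] in pixels, round what is visible of it).
- manip.silhouettes(target, picture): "pixels" (400x640 bool, what is visible of it) and "rect" ([left, top, width, height] in pixels, round what is visible of it).
The state is a dict: "clock": time; "joints": joint angles; "qd": joint speeds; "effort": joint torques, N m; "eef_pos": TCP position; "eef_rot": TCP orientation; "wrist_force": force on the tool from outside, world axes, zero at the start; "moment": the same for the moment, N m; "finger_gap": finger opening in mm.
Only numpy, scipy, OpenCV 4.12 (cv2) and the standard library are available. Lean on these libraries where they do the work, as an engineer would, in place of code of your own. Each camera call takes 0.05 s, during which the arm holds its last target. There are 200 camera calls.

TASK

Clear the three bottles that stand on the aluminium tray over to the notebook, so that all three stand there together, then fetch the black lens case from behind them and lay it flat on the cork mat, centred and lined up with it. Only then put each bottle back in its own place on the tray, where it stood before. Keep the bottles upright and leave the solder reel where it is.

Things in the scene. Friction and masses are not known exactly. Their poses are not given: they have to be found in the camera images.
- tray: fixed aluminium tray, 150 (x) x 200 (y) mm, floor 4 mm thick, 14 mm high lips at back (+x) and sides, open at the front (-x, to the robot; turned up to 15 deg). Origin: centre of underside. The bottles stand in a row along y, 41 mm in front of the centre, 46 mm apart, in any order; the case lies 12 mm behind the centre, 8 to 15 mm behind the bottles, 35 mm of free floor behind it.
- notebook: fixed closed notebook with pale brown cover, the side area for the bottles: 208 mm along its x, 146 mm along its y (from y = -75 to +71 mm), top surface 9 mm above its origin. Origin: on the underside near its centre. Its long side runs roughly left-right as seen by the robot (within 10 deg). On the left or on the right of the work area.
- cork_mat: fixed rectangular cork mat, 74 (x) x 100 (y) mm, the place for the case, top surface 6 mm above its origin. Origin: centre of its underside. On the other side of the work area from the notebook.
- amber_bottle: loose amber bottle with black cap, 56 mm tall: body 34 mm diameter up to 42 mm, cap 25 mm diameter above. Origin: centre of its underside, z up. About 40 g. Grip it above 32 mm over the desk while the case lies behind it.
- white_bottle: loose white bottle with red cap, 65 mm tall: body 38 mm diameter up to 48 mm, cap 28 mm diameter above. Origin: centre of its underside, z up. About 40 g.
- small_bottle: loose small pale yellow bottle with yellow cap, 51 mm tall: body 26 mm diameter up to 38 mm, cap 19 mm diameter above. Origin: centre of its underside, z up. About 40 g.
- lens_case: loose black case, box of 46 mm along its x, 72 mm along its y, 25 mm high; grip it across its x, at middle height. Origin: centre of its underside (1 mm off along x). About 50 g. It lies flat behind the bottles, its y along the tray's y within a few degrees.
- solder_reel: loose upright reel of solder, 56 mm diameter, 44 mm high, in front of the tray, between notebook and mat; not to be moved. Origin: centre of its underside.

How it is judged (in metres and radians):
On the way, in this order (a step that is already met when the one before it is completed fails the run):
1. all three bottles stand upright together on the notebook, let go, the case still where it lay on the tray (x of amber_bottle in the frame of notebook between -0.1 and 0.1 m and y of amber_bottle in the frame of notebook between -0.072 and 0.068 m and z of amber_bottle in the frame of notebook between 0.004 and 0.018 m and angle between each of amber_bottle, white_bottle, small_bottle's own z axis and vertical below 0.15 rad and x of white_bottle in the frame of notebook between -0.1 and 0.1 m and y of white_bottle in the frame of notebook between -0.072 and 0.068 m and z of white_bottle in the frame of notebook between 0.004 and 0.018 m and x of small_bottle in the frame of notebook between -0.1 and 0.1 m and y of small_bottle in the frame of notebook between -0.072 and 0.068 m and z of small_bottle in the frame of notebook between 0.004 and 0.018 m and contact force between each of amber_bottle, white_bottle, small_bottle and the fingers below 0.1 N and distance of lens_case from where it was at the start of the episode below 0.03 m), for 0.2 s.
2. the case lies on the cork mat, let go, while all three bottles still stand on the notebook (horizontal distance between lens_case and cork_mat below 0.015 m and angle between the x axis of lens_case and the x axis of cork_mat, either way round below 0.25 rad and z of lens_case in the frame of cork_mat below 0.012 m and angle between lens_case's own z axis and vertical below 0.1 rad and contact force between each of lens_case, amber_bottle, white_bottle, small_bottle and the fingers below 0.1 N and x of amber_bottle in the frame of notebook between -0.1 and 0.1 m and y of amber_bottle in the frame of notebook between -0.072 and 0.068 m and z of amber_bottle in the frame of notebook between 0.004 and 0.018 m and angle between each of amber_bottle, white_bottle, small_bottle's own z axis and vertical below 0.15 rad and x of white_bottle in the frame of notebook between -0.1 and 0.1 m and y of white_bottle in the frame of notebook between -0.072 and 0.068 m and z of white_bottle in the frame of notebook between 0.004 and 0.018 m and x of small_bottle in the frame of notebook between -0.1 and 0.1 m and y of small_bottle in the frame of notebook between -0.072 and 0.068 m and z of small_bottle in the frame of notebook between 0.004 and 0.018 m), for 0.2 s.
At the end, for the whole second after the job is handed in: Each bottle stands upright (within 0.1 rad) within 15 mm of where it stood at the start; the case lies flat on the cork mat, its origin within 15 mm of the mat's centre and lined up within 0.25 rad (either way round); the reel is within 20 mm of its start; all is released and at rest (horizontal distance between lens_case and cork_mat below 0.015 m and angle between the x axis of lens_case and the x axis of cork_mat, either way round below 0.25 rad and z of lens_case in the frame of cork_mat below 0.012 m and angle between each of lens_case, amber_bottle, white_bottle, small_bottle's own z axis and vertical below 0.1 rad and contact force between each of lens_case, amber_bottle, white_bottle, small_bottle and the fingers below 0.1 N and distance of each of amber_bottle, white_bottle, small_bottle from where it was at the start of the episode below 0.015 m and linear speed of each of amber_bottle, white_bottle, small_bottle, lens_case below 0.02 m/s and distance of solder_reel from where it was at the start of the episode below 0.02 m); the robot touches nothing.
It fails at once if a bottle is tipped over (more than 0.6 rad) (angle between any of amber_bottle, white_bottle, small_bottle's own z axis and vertical above 0.6 rad).
It fails at once if the solder reel is pushed more than 20 mm (distance of solder_reel from where it was at the start of the episode above 0.02 m).
It also fails if it takes over 128 s, if anything falls off the work surface, if the arm or the gripper's body presses on something with over 40 N, if the wrist force passes 120 N, or if a joint passes its speed limit or range.

## Working session

There is one attempt and no reset: what is moved stays moved. The work goes in short steps, Python scripts to look and compute and a tool call to move; the robot and the scene stay as the last step left them, time stands still between calls to the robot, and variables do not carry over. Pictures are saved under pics/ and viewed, about 12 in all and at most 16, crops included, and the job is handed in when it is done.

Besides the shell and the picture viewer there is one more tool, called after ">>>" as name([rows], argument=value, ...), one row to a line, values as JSON. send_rows: Moves the arm, as the interface text tells. Its arguments: {"type":"object","properties":{"series":{"type":"array"},"newtons":{"type":"number"}},"required":["series"]}

```bash
mkdir -p pics; cat > h.py <<'E'
import numpy as np, cv2
from cell import manip
N=["tray","notebook","cork_mat","amber_bottle","white_bottle","small_bottle","lens_case","solder_reel"]
def K(c):
    f=200/np.tan(np.radians(c["vfov"])/2); return f,c["cx"],c["cy"]
def ray(c,u,v,z):
    f,cx,cy=K(c);P=np.array(c["pose"]);d=P[:3,:3]@np.array([(u-cx)/f,(v-cy)/f,1]);o=P[:3,3]
    return (o+d*(z-o[2])/d[2])[:2]
def proj(c,p):
    f,cx,cy=K(c);P=np.array(c["pose"]);q=P[:3,:3].T@(np.array(p)-P[:3,3]);return np.array([cx+f*q[0]/q[2],cy+f*q[1]/q[2]])
def save(c,name):
    cv2.imwrite("pics/"+name,c["img"][:,:,::-1])
E
python3 - <<'E'
from h import *
s=manip.read_state();print({k:np.round(v,3).tolist() for k,v in s.items()})
for n in("scene","top"):
    c=manip.camera(n);save(c,n+"0.png");print(n,c["vfov"],c["cx"],c["cy"],np.round(c["pose"],3).tolist(),[k for k in c])
    for t in N:
        for d in manip.silhouettes(t,c)[:2]:
            m=d["pixels"].astype(np.uint8);r=cv2.minAreaRect(cv2.findNonZero(m))
            print(t,round(d["conf"],2),d["rect"],int(m.sum()),[np.round(x,1) for x in r])
E
```

```text
{'clock': 0.0, 'joints': [1.069, 0.3, 1.522, -0.0, 1.321, -0.067], 'qd': [0.001, -0.001, 0.0, -0.0, -0.002, -0.0], 'effort': [-0.0, -53.179, -35.274, 0.071, 0.024, -0.0], 'eef_pos': [231.543, 498.599, 212.867], 'eef_rot': [-3.14, -0.0, 2.707], 'wrist_force': [-0.514, -0.119, -0.999], 'moment': [-0.036, -0.028, 0.025], 'finger_gap': 94.286}
scene 45.25660388972669 316.446126174088 203.05836922895537 [[0.761, -0.342, 0.551, 44.889], [-0.648, -0.393, 0.652, -507.833], [-0.007, -0.854, -0.521, 514.288], [0.0, 0.0, 0.0, 1.0]] ['img', 'vfov', 'cx', 'cy', 'pose', 'shot']
tray 0.9 [294.4, 175.9, 124.8, 67.6] 2689 [array([354.3, 208. ]), array([115.8,  54. ]), np.float64(25.3)]
notebook 0.69 [171.2, 159.5, 106.1, 56.8] 3550 [array([225.4, 185.5]), array([55.5, 95.8]), np.float64(68.2)]
notebook 0.36 [330.8, 186.1, 19.9, 33.4] 607 [array([339.5, 201.5]), array([35., 19.]), np.float64(90.0)]
cork_mat 0.55 [307.3, 274.8, 75.5, 51.7] 2208 [array([344.4, 298.3]), array([70. , 36.8]), np.float64(21.8)]
white_bottle 0.62 [330.4, 182.8, 22.5, 37.4] 617 [array([339.5, 201.5]), array([35., 19.]), np.fl
[... 951 characters left out ...]
4.5]), array([35.7, 46.5]), np.float64(69.4)]
amber_bottle 0.47 [342.5, 160.8, 18.9, 17.7] 260 [array([353. , 169.5]), array([17., 18.]), np.float64(90.0)]
white_bottle 0.75 [323.9, 160.9, 19.5, 20.7] 323 [array([331.3, 171.2]), array([19.1, 19.8]), np.float64(45.0)]
small_bottle 0.69 [306.1, 168.4, 8.6, 10.4] 136 [array([309., 172.]), array([12., 12.]), np.float64(90.0)]
small_bottle 0.37 [344.5, 162.3, 16.6, 15.0] 205 [array([352.5, 169.5]), array([15., 15.]), np.float64(90.0)]
lens_case 0.7 [312.8, 133.9, 38.0, 23.3] 796 [array([328. , 145.5]), array([23., 34.]), np.float64(90.0)]
solder_reel 0.9 [308.0, 227.1, 21.2, 29.6] 551 [array([317.4, 241.1]), array([27.2, 25. ]), np.float64(56.3)]
```

```bash
python3 - <<'E'
import cv2
a=cv2.imread("pics/top0.png");b=cv2.imread("pics/scene0.png")
cv2.imwrite("pics/t1.png",cv2.resize(a[105:275,145:455],(775,425),interpolation=cv2.INTER_CUBIC))
cv2.imwrite("pics/s1.png",cv2.resize(b[140:340,160:440],(784,560),interpolation=cv2.INTER_CUBIC))
E
```

```text
(no output)
```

View pics/t1.png

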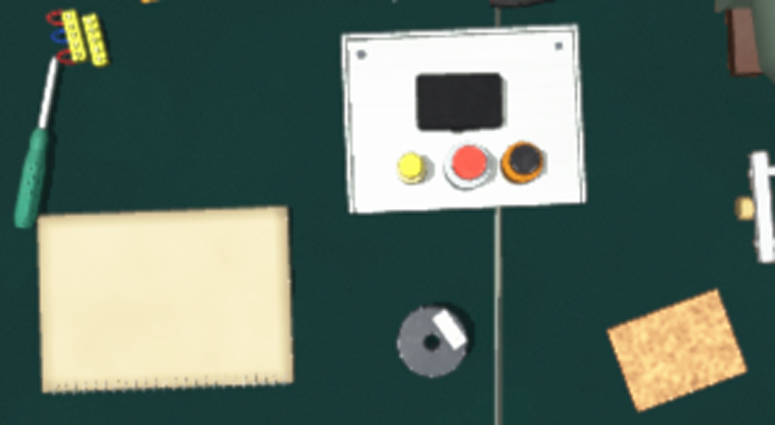

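View pics/s1.png

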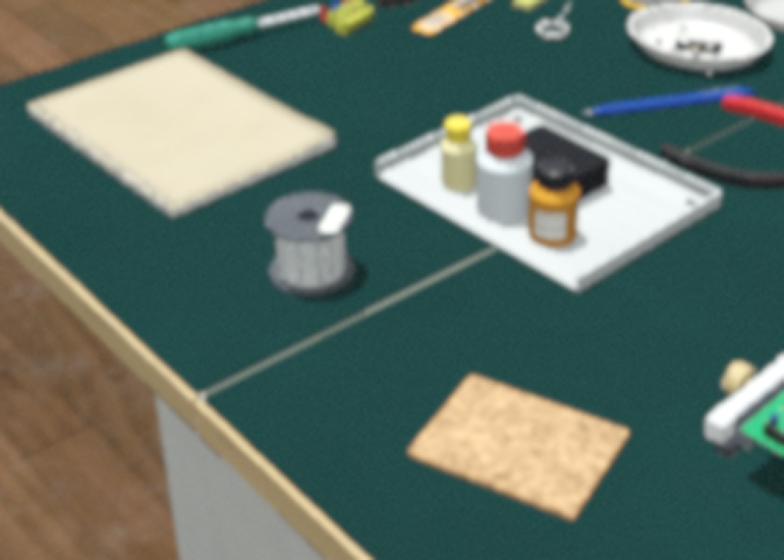

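Top view crop: small (yellow, crop 411,167), white (red cap, 468,165) and amber (523,160) run left to right, with the case behind them at (460,101). The notebook is on the left at (166,300), the reel at (432,341) and the mat on the right at (677,350). Scene view agrees.

```bash
cat >> h.py <<'E'
def quad(m):
    r=cv2.minAreaRect(np.float32(np.argwhere(m)[:,::-1]));return r,cv2.boxPoints(r)
def info(c,mask,z):
    # world pose of rectangle blob
    pts=np.argwhere(mask)[:,::-1].astype(float)
    w=np.array([ray(c,u,v,z) for u,v in pts]);r=cv2.minAreaRect(w.astype(np.float32))
    return np.round(r[0],1),np.round(r[1],1),round(r[2],1),np.round(w.mean(0),1)
E
python3 - <<'E'
from h import *
c=manip.camera("top");h=cv2.cvtColor(c["img"],cv2.COLOR_RGB2HSV);H,S,V=[h[:,:,i].astype(int) for i in range(3)]
def box(u0,v0,u1,v1):
    m=np.zeros((400,640),bool);m[v0:v1,u0:u1]=1;return m
def big(m):
    n,l,st,_=cv2.connectedComponentsWithStats(m.astype(np.uint8));return l==1+np.argmax(st[1:,4])
t=box(278,110,384,195)
print("red",info(c,big(t&((H<10)|(H>170))&(S>130)&(V>120)),69))
print("yel",info(c,big(t&(H>22)&(H<35)&(S>90)&(V>100)),55))
print("case",info(c,big(box(300,125,355,160)&(V<90)),29))
print("cap",info(c,big(box(343,155,366,182)&(V<90)),60))
print("amber",info(c,big(box(340,155,368,184)&(((S>100)&(H<22))|(V<90))),50))
tr=(S<60)&(V>110)&t
tr=cv2.morphologyEx(tr.astype(np.uint8),cv2.MORPH_CLOSE,np.ones((31,31)))>0
print("tray@9",info(c,big(tr),9))
print("mat",info(c,big(box(378,212,452,276)&(S>60)&(H<25)&(V>90)),6))
print("note",info(c,big(box(145,175,275,270)&(H>12)&(H<35)&(V>130)),9))
g=big(box(295,215,345,265)&(S<60)&(V>70)); print("reel",info(c,g,44))
# scene cross-check: projected estimates vs. silhouettes
E
```

```text
red (array([590.1,  71.8]), array([23.7, 21.8]), 90.0, array([589.8,  71.2]))
yel (array([587.8, 117.1]), array([18.9, 18.9]), 63.3, array([588.2, 117.1]))
case (array([642.9,  77. ]), array([45.8, 68.6]), 0.0, array([644.1,  77.4]))
cap (array([594.2,  26.6]), array([20.4, 20. ]), 36.8, array([593.6,  26.2]))
amber (array([591.9,  27.4]), array([30.4, 30.4]), 89.8, array([591.4,  28. ]))
tray@9 (array([626.5,  73.1]), array([167.5, 203.3]), 2.5, array([632.5,  73.5]))
mat (array([ 436. , -107.9]), array([ 76.4, 102.2]), 20.2, array([ 436., -108.]))
note (array([480.6, 325.2]), array([148.4, 210. ]), 2.0, array([480.6, 325.4]))
reel (array([446.7, 100.5]), array([55.2, 55.9]), 84.2, array([446.9, 100.8]))
```

>>> send_rows([
  [[1,-50,-20,7,8.5],[1,-98,-40,14,17],[1,-146,-59,21,25.5],[1,-194,-78,28,34],[1,-242,-98,35,42.5],[1,-290,-118,42,51],[1,-338,-137,50,59.5],[1,-386,-156,57,65.1],[1,-434,-176,65,65.1],[1,-484,-196,73,65.1]],
], newtons=12)

```text
clock: 1.95
eef_pos: [570.8, 135.1, 144.3]
eef_rot: [3.141, -0.0, 1.57]
wrist_force: [0.7, 0.7, -0.5]
finger_gap: 93.9
```

>>> send_rows([
  [[0.7,0,0,0,0],[0.7,0,0,0,0],[0.7,0,0,0,0]],
])

```text
clock: 2.25
eef_pos: [569.1, 137.7, 144.7]
eef_rot: [3.142, -0.0, 1.571]
wrist_force: [-0.1, 0.5, 0.7]
finger_gap: 73.7
```

```bash
python3 - <<'E'
from h import *
s=manip.read_state();print(s["eef_pos"],s["eef_rot"],s["finger_gap"],s["joints"])
c=manip.camera("top");save(c,"t2.png")
c=manip.camera("scene");
cv2.imwrite("pics/s2.png",cv2.resize(c["img"][130:260,260:440,::-1],(720,520),interpolation=cv2.INTER_CUBIC))
E
```

```text
[569.1349719  137.7022112  144.65835597] [ 3.14156759e+00 -1.52819721e-04  1.57143030e+00] 73.72870026809743 [1.74776876e-01 4.40369131e-01 1.49467157e+00 1.56431906e-04
 1.20650079e+00 1.74087169e-01]
```

View pics/s2.png

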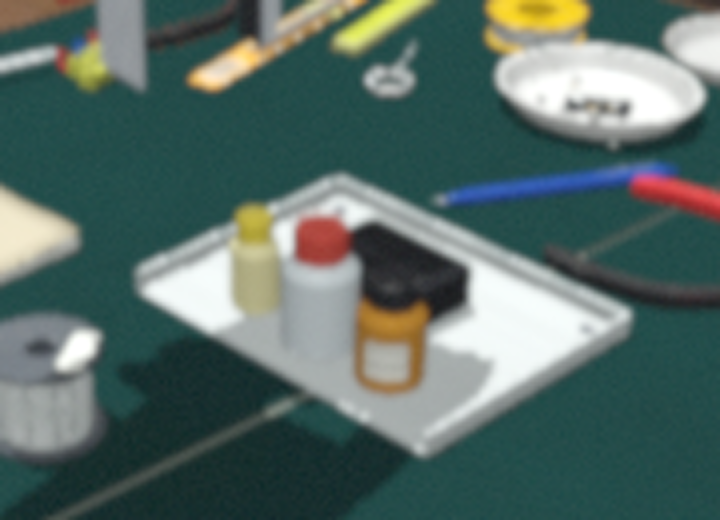

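Scene crop: the two fingers show at the top edge (120,40 and 265,20), the bottles are untouched. The last move stopped short, so I finish the approach.

>>> send_rows([
  [[0.7,-20.6,18.9,0,0],[0.7,-20.6,18.9,25,0],[0.7,-20.6,18.9,50,0],[0.7,-20.6,18.9,75,0],[0.7,-20.6,18.9,75,0],[0.7,-20.6,18.9,75,0]],
])

```text
clock: 2.95
eef_pos: [588.5, 117.0, 70.4]
eef_rot: [3.141, -0.0, 1.572]
wrist_force: [0.5, 0.0, -0.1]
finger_gap: 65.8
```

```bash
python3 - <<'E'
from h import *
s=manip.read_state();print(s["eef_pos"],s["eef_rot"],s["finger_gap"])
c=manip.camera("scene");p=s["eef_pos"];im=c["img"][:,:,::-1].copy()
print(proj(c,p+[0,0,-8]),proj(c,p))
cv2.imwrite("pics/s3.png",cv2.resize(im[130:260,260:440],(720,520),interpolation=cv2.INTER_CUBIC))
E
```

```text
[588.53532541 116.98043027  70.4122933 ] [ 3.14115360e+00 -7.33398958e-05  1.57160090e+00] 65.82237282069059
[322.46541678 179.9457667 ] [322.46472715 176.34989787]
```

View pics/s3.png

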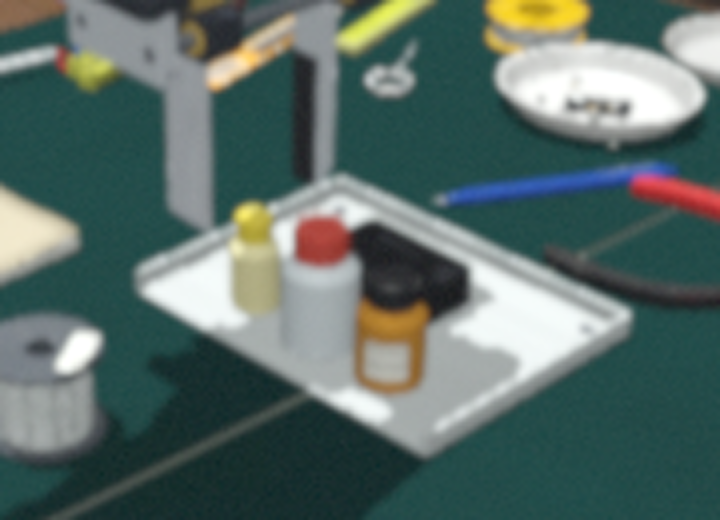

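Scene crop: the fingers straddle the small bottle (cap at 253,222), at the projected column. I descend and grip.

>>> send_rows([
  [[0.7,0,0,15,0],[0.7,0,0,30,0],[0.7,0,0,30,0],[0.15,0,0,30,0],[0,0,0,30,0],[0,0,0,30,0],[0,0,0,30,0],[0,0,0,30,0],[0,0,0,30,0],[0,0,0,30,0]],
], newtons=12)

```text
clock: 4.0
eef_pos: [588.6, 116.3, 39.6]
eef_rot: [3.141, 0.0, 1.571]
wrist_force: [-0.7, -0.3, 1.3]
finger_gap: 24.5
```

>>> send_rows([
  [[0,0,0,-25,0],[0,0,0,-60,0],[0,0,0,-90,0],[0,30,-12,-90,0],[0,65,-27,-90,0],[0,100,-42,-90,0],[0,135,-56,-90,0],[0,170,-71,-90,0],[0,205,-85,-90,0],[0,240,-100,-90,0]],
])

```text
clock: 5.0
eef_pos: [487.8, 357.6, 129.5]
eef_rot: [-3.142, 0.0, 1.571]
wrist_force: [0.6, -0.3, -0.2]
finger_gap: 25.2
```

>>> send_rows([
  [[0,23,-10,0,0],[0,23,-10,30,0],[0,23,-10,60,0],[0,23,-10,75,0],[0,23,-10,81,0],[0,23,-10,84,0],[0,23,-10,84,0],[0.6,23,-10,84,0],[0.7,23,-10,84,0],[0.7,23,-10,84,0]],
])

```text
clock: 6.0
eef_pos: [478.8, 379.4, 46.1]
eef_rot: [3.141, -0.0, 1.571]
wrist_force: [0.4, -0.8, -0.5]
finger_gap: 45.4
```

```bash
python3 - <<'E'
from h import *
s=manip.read_state();print(s["eef_pos"],s["eef_rot"],s["finger_gap"],s["wrist_force"])
c=manip.camera("scene");im=c["img"][:,:,::-1].copy()
cv2.imwrite("pics/s4.png",cv2.resize(im[100:230,160:300],(700,650),interpolation=cv2.INTER_CUBIC)[:600])
E
```

```text
[478.82392335 379.40212322  46.06289136] [ 3.14084755e+00 -4.98711423e-04  1.57050369e+00] 45.38975156757465 [ 0.35329189 -0.77290554 -0.53744821]
```

View pics/s4.png

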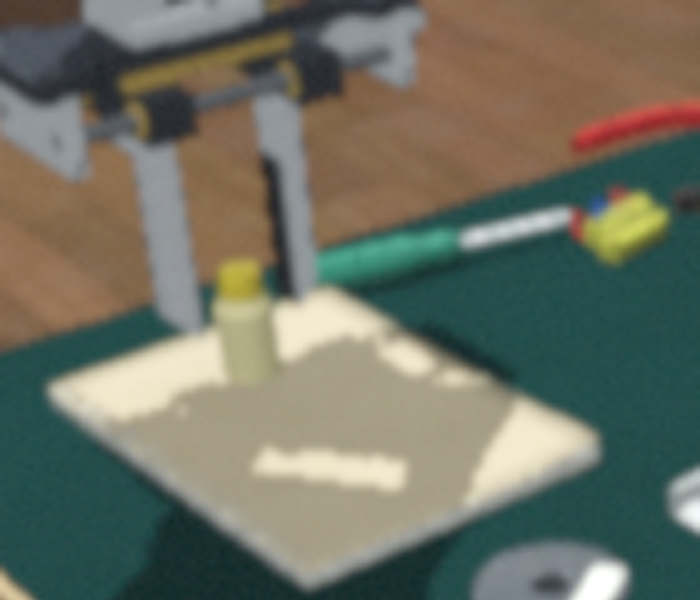

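Scene crop: the small bottle stands upright on the notebook at (245,330), released. Next is the white bottle.

>>> send_rows([
  [[0.7,0,0,-30,0],[0.7,0,0,-65,0],[0.7,-35,13,-80,0],[0.7,-74,27,-80,0],[0.7,-113,41,-80,0],[0.7,-152,55,-80,0],[0.7,-191,69,-80,0],[0.7,-230,83,-80,0],[0.7,-269,97,-80,0],[0.7,-308.5,111.5,-80,0]],
])

```text
clock: 7.05
eef_pos: [590.4, 69.1, 125.8]
eef_rot: [3.141, -0.0, 1.571]
wrist_force: [0.8, -0.0, 0.3]
finger_gap: 65.6
```

>>> send_rows([
  [[0.7,0,0,0,0],[0.7,0,0,25,0],[0.7,0,0,50,0],[0.7,0,0,70,0],[0.7,0,0,80,0],[0.7,0,0,86,0],[0.7,0,0,86,0],[0,0,0,86,0],[0,0,0,86,0],[0,0,0,86,0]],
])

```text
clock: 8.05
eef_pos: [590.3, 70.8, 40.2]
eef_rot: [3.14, -0.0, 1.571]
wrist_force: [0.5, -1.2, 0.4]
finger_gap: 45.2
```

>>> send_rows([
  [[0,0,0,0,0],[0,0,0,0,0],[0,0,0,0,0]],
])

```text
clock: 8.35
eef_pos: [590.2, 70.8, 39.8]
eef_rot: [3.141, -0.0, 1.571]
wrist_force: [0.6, -0.3, 2.9]
finger_gap: 36.9
```

>>> send_rows([
  [[0,0,0,-25,0],[0,0,0,-60,0],[0,0,0,-95,0],[0,25,-11,-95,0],[0,60,-26,-95,0],[0,97,-42,-95,0],[0,134,-58,-95,0],[0,171,-74,-95,0],[0,208,-90,-95,0],[0,240,-104,-95,0]],
])

```text
clock: 9.35
eef_pos: [485.0, 312.4, 134.4]
eef_rot: [-3.141, 0.0, 1.571]
wrist_force: [0.7, -0.3, -0.8]
finger_gap: 37.0
```

>>> send_rows([
  [[0,14,-6,0,0],[0,14,-6,30,0],[0,14,-6,60,0],[0,14,-6,80,0],[0,14,-6,86,0],[0,14,-6,89,0],[0,14,-6,89,0],[0.7,14,-6,89,0],[0.8,14,-6,89,0],[0.8,14,-6,89,0]],
])

```text
clock: 10.35
eef_pos: [480.3, 324.9, 46.1]
eef_rot: [3.141, -0.0, 1.571]
wrist_force: [0.2, -0.1, 0.2]
finger_gap: 58.1
```

>>> send_rows([
  [[0.75,0,0,-30,0],[0.75,0,0,-65,0],[0.75,-34,13,-80,0],[0.75,-72,27,-80,0],[0.75,-110,41,-80,0],[0.75,-148,56,-80,0],[0.75,-186,70,-80,0],[0.75,-224,85,-80,0],[0.75,-261,99,-80,0],[0.75,-298,113,-80,0]],
])

```text
clock: 11.35
eef_pos: [593.5, 25.1, 125.9]
eef_rot: [3.141, 0.0, 1.571]
wrist_force: [0.0, 0.0, -0.2]
finger_gap: 70.5
```

>>> send_rows([
  [[0.75,0,0,0,0],[0.75,0,0,25,0],[0.75,0,0,50,0],[0.75,0,0,70,0],[0.75,0,0,80,0],[0.75,0,0,86,0],[0.75,0,0,86,0],[0,0,0,86,0],[0,0,0,86,0],[0,0,0,86,0]],
])

```text
clock: 12.35
eef_pos: [593.3, 26.8, 40.1]
eef_rot: [3.141, 0.0, 1.571]
wrist_force: [0.2, -0.4, -0.1]
finger_gap: 49.8
```

>>> send_rows([
  [[0,0,0,0,0],[0,0,0,0,0],[0,0,0,0,0],[0,0,0,0,0]],
])

```text
clock: 12.75
eef_pos: [593.1, 26.8, 39.6]
eef_rot: [3.141, 0.0, 1.571]
wrist_force: [-0.6, 0.7, 2.7]
finger_gap: 32.8
```

To the notebook at (482.5, 270): dx 243, dy -110.5.

>>> send_rows([
  [[0,0,0,-25,0],[0,0,0,-60,0],[0,0,0,-95,0],[0,25,-11,-95,0],[0,60,-27,-95,0],[0,97,-44,-95,0],[0,134,-61,-95,0],[0,171,-78,-95,0],[0,208,-95,-95,0],[0,235,-107,-95,0]],
])

```text
clock: 13.75
eef_pos: [484.9, 263.7, 134.5]
eef_rot: [-3.142, -0.0, 1.572]
wrist_force: [1.0, -0.2, -0.1]
finger_gap: 32.8
```

>>> send_rows([
  [[0,8,-3.5,0,0],[0,8,-3.5,30,0],[0,8,-3.5,60,0],[0,8,-3.5,80,0],[0,8,-3.5,86,0],[0,8,-3.5,89,0],[0,8,-3.5,89,0],[0.7,8,-3.5,89,0],[0.8,8,-3.5,89,0],[0.8,8,-3.5,89,0]],
])

```text
clock: 14.75
eef_pos: [482.8, 269.9, 46.1]
eef_rot: [3.141, -0.0, 1.571]
wrist_force: [-0.1, -0.6, 0.2]
finger_gap: 53.8
```

>>> send_rows([
  [[0.75,0,0,-30,0],[0.75,0,0,-60,0],[0.75,-30,30,-80,0],[0.75,-60,60,-80,0],[0.75,-90,80,-80,0],[0.75,-90,80,-80,0]],
])

```text
clock: 15.35
eef_pos: [564.4, 176.6, 125.7]
eef_rot: [3.141, 0.0, 1.567]
wrist_force: [-0.8, 0.8, -0.7]
finger_gap: 70.2
```

```bash
python3 - <<'E'
from h import *
s=manip.read_state();print(s["eef_pos"],s["finger_gap"],s["clock"])
c=manip.camera("top");d=manip.camera("scene")
for cc in(c,d):
  for t in N[3:]:
    for q in manip.silhouettes(t,cc)[:1]: print(t,round(q["conf"],2),q["rect"])
a=cv2.resize(c["img"][105:275,145:455],(620,340));b=cv2.resize(d["img"][120:260,160:440],(520,260))
o=np.zeros((600,620,3),np.uint8);o[:340]=a;o[340:,:520]=b
cv2.imwrite("pics/m5.png",o[:,:,::-1])
E
```

```text
[564.42362521 176.63136782 125.71682035] 70.17352511927037 15.35
white_bottle 0.67 [195.9, 216.1, 16.9, 19.1]
small_bottle 0.76 [173.3, 220.5, 16.1, 10.6]
lens_case 0.66 [310.5, 133.4, 38.1, 24.6]
solder_reel 0.56 [318.4, 227.5, 11.6, 27.8]
amber_bottle 0.73 [227.6, 168.1, 19.5, 27.2]
white_bottle 0.61 [214.5, 152.7, 18.4, 36.5]
small_bottle 0.79 [204.0, 150.9, 5.6, 25.0]
lens_case 0.56 [336.6, 184.9, 39.8, 30.0]
solder_reel 0.82 [252.3, 208.8, 33.7, 37.0]
```

View pics/m5.png

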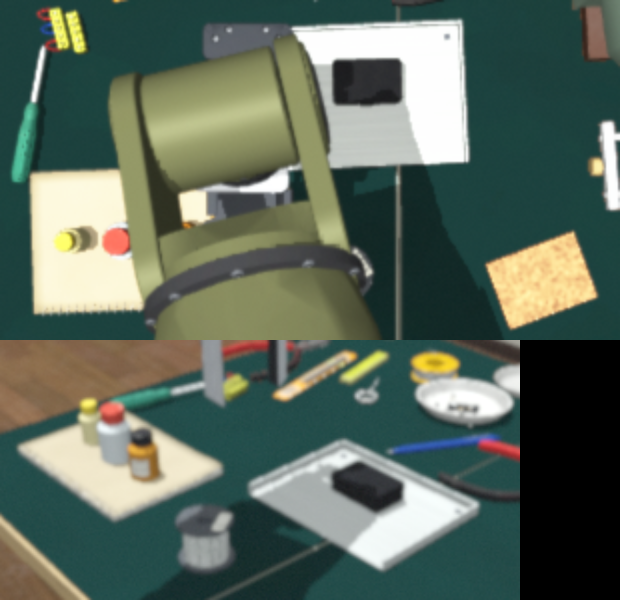

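Picture: all three bottles stand upright on the notebook, the case lies untouched on the tray, and the reel is in place. Measuring the case angle next.

```bash
python3 - <<'E'
from h import *
c=manip.camera("top")
def edge(mask,z):
    pts=np.argwhere(mask)[:,::-1];w=np.array([ray(c,u,v,z) for u,v in pts]);m=w.mean(0);C=np.cov((w-m).T);e,V=np.linalg.eigh(C);v=V[:,1]
    if v[1]<0:v=-v
    return m, np.degrees(np.arctan2(-v[0],v[1])), np.sqrt(12*e)
g=c["img"].astype(int).max(2)
for th in(60,80,100):
    m=np.zeros((400,640),np.uint8);m[122:165,298:360]=g[122:165,298:360]<th
    n,l,st,_=cv2.connectedComponentsWithStats(m);m=l==1+np.argmax(st[1:,4]);print("case",edge(m,29))
h=cv2.cvtColor(c["img"],cv2.COLOR_RGB2HSV).astype(int)
m=np.zeros((400,640),np.uint8);k=(h[:,:,1]>60)&(h[:,:,0]<25)&(h[:,:,2]>90);m[212:276,378:452]=k[212:276,378:452]
n,l,st,_=cv2.connectedComponentsWithStats(m);m=l==1+np.argmax(st[1:,4]);print("mat",edge(m,6))
E
```

```text
case (array([643.80839718,  78.13250864]), np.float64(3.804466173001594), array([43.97423502, 68.01211939]))
case (array([643.81740616,  77.6393926 ]), np.float64(-0.3548263580281902), array([45.39556054, 69.05159146]))
case (array([643.77932818,  77.70874488]), np.float64(0.10831257749710248), array([45.75237229, 70.79229272]))
mat (array([ 436.02113666, -108.02974085]), np.float64(19.907540503769727), array([ 76.61966096, 102.32836999]))
```

>>> send_rows([
  [[0.75,-35,27,0,0],[0.75,-70,54,0,0],[0.75,-103,81,0,0],[0.75,-103,81,0,0],[0.75,-103,81,30,0],[0.75,-103,81,60,0],[0.75,-103,81,80,0],[0.75,-103,81,80,0],[0.75,-103,81,80,0]],
])

```text
clock: 16.9
eef_pos: [643.6, 77.1, 46.2]
eef_rot: [3.141, -0.0, 1.571]
wrist_force: [-0.4, -0.1, 0.6]
finger_gap: 70.6
```

>>> send_rows([
  [[0.75,0,0,15,0],[0.75,0,0,26,0],[0.75,0,0,32,0],[0.75,0,0,32,0],[0,0,0,32,0],[0,0,0,32,0],[0,0,0,32,0],[0,0,0,32,0],[0,0,0,32,0],[0,0,0,32,0]],
], newtons=15)

```text
clock: 17.9
eef_pos: [643.5, 76.7, 13.5]
eef_rot: [3.142, 0.0, 1.571]
wrist_force: [-0.0, -0.0, 0.0]
finger_gap: 46.2
```

>>> send_rows([
  [[0,0,0,-20,0],[0,0,0,-50,0],[0,0,0,-75,0],[0,-23,-26,-80,-4],[0,-47,-52,-80,-8],[0,-71,-79,-80,-12],[0,-95,-106,-80,-16],[0,-119,-133,-80,-20],[0,-143,-160,-80,-20],[0,-167,-187,-80,-20]],
])

```text
clock: 18.9
eef_pos: [455.3, -90.9, 93.5]
eef_rot: [3.141, 0.0, 1.92]
wrist_force: [-0.1, -1.1, -0.1]
finger_gap: 46.8
```

```bash
python3 - <<'E'
from h import *
s=manip.read_state();p=s["eef_pos"];y=s["eef_rot"][2];print(p,np.degrees(y),s["finger_gap"])
E
```

```text
[455.25652824 -90.93456185  93.53892133] 110.00506285808788 46.80315368832904
```

>>> send_rows([
  [[0,-10.3,-25.3,0,0],[0,-10.3,-25.3,0,0],[0,-10.3,-25.3,30,0],[0,-10.3,-25.3,55,0],[0,-10.3,-25.3,70,0],[0,-10.3,-25.3,75,0],[0,-10.3,-25.3,77.5,0],[0,-10.3,-25.3,77.5,0],[0.7,-10.3,-25.3,77.5,0],[0.75,-10.3,-25.3,77.5,0]],
])

```text
clock: 19.9
eef_pos: [436.7, -108.6, 16.6]
eef_rot: [3.141, 0.001, 1.92]
wrist_force: [0.5, -0.4, -0.5]
finger_gap: 59.0
```

>>> send_rows([
  [[0.75,0,0,0,0],[0.75,0,0,-15,0],[0.75,0,0,-45,0],[0.75,0,0,-80,0],[0.75,20,20,-110,0],[0.75,55,20,-110,0],[0.75,90,20,-110,0],[0.75,125,20,-110,0],[0.75,160,20,-110,0]],
])

```text
clock: 20.8
eef_pos: [399.8, 49.8, 126.3]
eef_rot: [3.141, 0.0, 1.919]
wrist_force: [1.2, 1.0, 0.3]
finger_gap: 70.3
```

```bash
python3 - <<'E'
from h import *
s=manip.read_state();print(s["eef_pos"],s["eef_rot"],s["finger_gap"],s["clock"])
c=manip.camera("top");d=manip.camera("scene")
a=cv2.resize(c["img"][105:275,145:455],(620,340));b=cv2.resize(d["img"][120:330,160:440],(347,260))
o=np.zeros((600,620,3),np.uint8);o[:340]=a;o[340:,:347]=b
g=c["img"].astype(int).max(2)
for q in manip.silhouettes("lens_case",c)[:1]:
    print(q["conf"],info(c,q["pixels"],31))
for q in manip.silhouettes("cork_mat",c)[:1]: print(info(c,q["pixels"],6))
m=np.zeros((400,640),np.uint8);m[205:280,375:455]=g[205:280,375:455]<50
n,l,st,_=cv2.connectedComponentsWithStats(m);print(st[1:]); m=l==1+np.argmax(st[1:,4]);print(info(c,m,31))
cv2.imwrite("pics/m6.png",o[:,:,::-1])
E
```

```text
[399.75172685  49.80050756 126.32394672] [3.14084282e+00 2.32594200e-04 1.91932985e+00] 70.3238492061013 20.8
0.73 (array([481. , 319.5]), array([144.7, 204.7]), 2.0, array([481.3, 319.6]))
[[397 231  39  30 733]
 [375 234  24  39 678]
 [406 266  10   9  39]]
(array([ 437.2, -103.3]), array([44.9, 71. ]), 20.7, array([ 437.1, -103.1]))
```

View pics/m6.png

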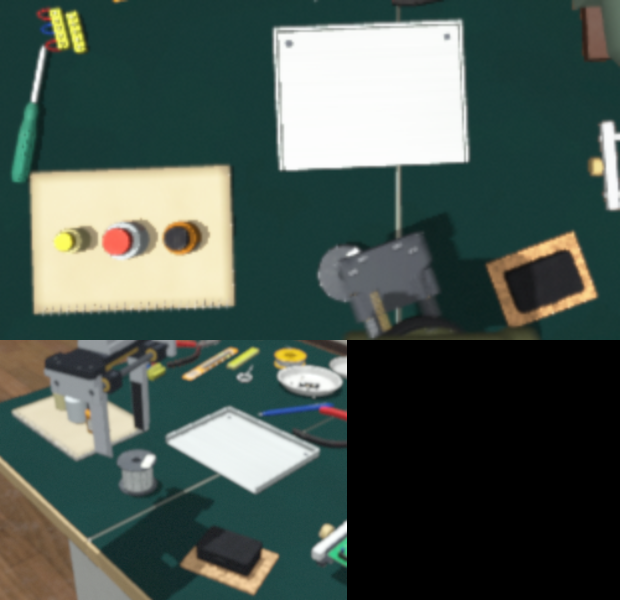

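Picture: the case lies flat on the mat and aligned with it, measuring about 2–5 mm off centre with the parallax bias. All three bottles still stand on the notebook and the reel is in place. Now I return the bottles, amber first.

>>> send_rows([
  [[0.75,25,21,-5,3],[0.75,50,43,-5,6],[0.75,76,65,-5,9],[0.75,102,87,-5,12],[0.75,128,109,-5,15],[0.75,154,131,-5,18],[0.75,179.5,153,-5,20],[0.75,179.5,153,-5,20],[0.75,179.5,153,-5,20],[0.75,179.5,153,-5,20]],
])

```text
clock: 22.0
eef_pos: [483.0, 268.4, 130.8]
eef_rot: [-3.141, 0.0, 1.57]
wrist_force: [-0.1, -0.2, 0.7]
finger_gap: 70.7
```

>>> send_rows([
  [[0.75,1.4,0,25,0],[0.75,1.4,0,55,0],[0.75,1.4,0,75,0],[0.75,1.4,0,85,0],[0.75,1.4,0,85,0],[0,1.4,0,85,0],[0,1.4,0,85,0],[0,1.4,0,85,0],[0,1.4,0,85,0],[0,1.4,0,85,0]],
], newtons=12)

```text
clock: 23.0
eef_pos: [482.8, 271.1, 46.2]
eef_rot: [3.141, -0.0, 1.571]
wrist_force: [0.7, -0.5, 0.3]
finger_gap: 33.7
```

>>> send_rows([
  [[0,0,0,0,0],[0,0,0,0,0],[0,0,0,-25,0],[0,0,0,-60,0],[0,0,0,-90,0],[0,-25,11,-90,0],[0,-60,27,-90,0],[0,-97,44,-90,0],[0,-134,61,-90,0],[0,-171,78,-90,0]],
])

```text
clock: 24.0
eef_pos: [561.2, 98.5, 135.9]
eef_rot: [-3.142, 0.0, 1.571]
wrist_force: [0.7, 0.1, -1.1]
finger_gap: 32.8
```

>>> send_rows([
  [[0,-35,16,0,0],[0,-72,32,0,0],[0,-72,32,0,0],[0,-72,32,25,0],[0,-72,32,55,0],[0,-72,32,75,0],[0,-72,32,85,0],[0,-72,32,85,0],[0,-72,32,85,0],[0,-72,32,85,0]],
])

```text
clock: 25.0
eef_pos: [593.3, 28.2, 52.2]
eef_rot: [3.14, 0.0, 1.571]
wrist_force: [0.7, 1.5, 0.6]
finger_gap: 32.9
```

>>> send_rows([
  [[0,0,0,7,0],[0,0,0,10.5,0],[0,0,0,10.5,0],[0,0,0,10.5,0],[0.6,0,0,10.5,0],[0.7,0,0,10.5,0],[0.75,0,0,10.5,0],[0.75,0,0,-20,0],[0.75,0,0,-50,0],[0.75,0,0,-75,0]],
])

```text
clock: 26.0
eef_pos: [592.8, 28.0, 127.5]
eef_rot: [3.141, 0.0, 1.571]
wrist_force: [-0.1, 0.4, -0.1]
finger_gap: 70.4
```

>>> send_rows([
  [[0.75,33,-13,-4,0],[0.75,71,-27,-4,0],[0.75,109,-41,-4,0],[0.75,147,-56,-4,0],[0.75,185,-70,-4,0],[0.75,223,-85,-4,0],[0.75,260,-99,-4,0],[0.75,297,-112.7,-4,0],[0.75,297,-112.7,-4,0],[0.75,297,-112.7,16,0]],
])

```text
clock: 27.0
eef_pos: [480.7, 326.3, 111.8]
eef_rot: [3.138, -0.002, 1.573]
wrist_force: [0.9, -0.2, -0.3]
finger_gap: 70.4
```

>>> send_rows([
  [[0.75,0,0,25,0],[0.75,0,0,50,0],[0.75,0,0,64,0],[0.75,0,0,64,0],[0,0,0,64,0],[0,0,0,64,0],[0,0,0,64,0],[0,0,0,64,0],[0,0,0,64,0],[0,0,0,64,0]],
])

```text
clock: 28.0
eef_pos: [480.3, 325.2, 46.4]
eef_rot: [3.141, -0.0, 1.571]
wrist_force: [1.0, 0.2, 4.1]
finger_gap: 37.1
```

>>> send_rows([
  [[0,0,0,0,0],[0,0,0,-25,0],[0,0,0,-60,0],[0,0,0,-90,0],[0,-25,11,-90,0],[0,-60,26,-90,0],[0,-97,42,-90,0],[0,-134,58,-90,0],[0,-171,74,-90,0],[0,-208,90,-90,0]],
])

```text
clock: 29.0
eef_pos: [570.3, 115.5, 135.8]
eef_rot: [-3.141, 0.0, 1.571]
wrist_force: [0.4, 0.3, 0.2]
finger_gap: 37.0
```

>>> send_rows([
  [[0,-25,11,0,0],[0,-46,20,0,0],[0,-46,20,0,0],[0,-46,20,25,0],[0,-46,20,55,0],[0,-46,20,75,0],[0,-46,20,88,0],[0,-46,20,92,0],[0,-46,20,92,0],[0,-46,20,92,0]],
])

```text
clock: 30.0
eef_pos: [590.5, 71.2, 45.0]
eef_rot: [3.14, -0.0, 1.571]
wrist_force: [0.3, 0.8, -0.5]
finger_gap: 36.9
```

>>> send_rows([
  [[0,0,0,3,0],[0,0,0,3.3,0],[0,0,0,3.3,0],[0.6,0,0,3.3,0],[0.7,0,0,3.3,0],[0.75,0,0,3.3,0],[0.75,0,0,-20,0],[0.75,0,0,-50,0],[0.75,0,0,-80,0],[0.75,0,0,-85,0]],
])

```text
clock: 31.0
eef_pos: [591.3, 71.1, 132.4]
eef_rot: [3.137, -0.0, 1.571]
wrist_force: [0.5, -1.0, 0.0]
finger_gap: 70.7
```

>>> send_rows([
  [[0.75,33,-12,0,0],[0.75,71,-26,0,0],[0.75,110,-40,0,0],[0.75,149,-54,0,0],[0.75,188,-68,0,0],[0.75,227,-82,0,0],[0.75,266,-96,0,0],[0.75,308.5,-111.5,0,0],[0.75,308.5,-111.5,0,0],[0.75,308.5,-111.5,20,0]],
])

```text
clock: 32.0
eef_pos: [478.7, 380.9, 110.0]
eef_rot: [3.139, -0.002, 1.573]
wrist_force: [0.2, 0.1, -0.4]
finger_gap: 70.7
```

>>> send_rows([
  [[0.75,0,0,25,0],[0.75,0,0,50,0],[0.75,0,0,63.5,0],[0.75,0,0,63.5,0],[0,0,0,63.5,0],[0,0,0,63.5,0],[0,0,0,63.5,0],[0,0,0,63.5,0],[0,0,0,63.5,0],[0,0,0,63.5,0]],
])

```text
clock: 33.0
eef_pos: [478.6, 379.6, 45.6]
eef_rot: [3.141, -0.0, 1.571]
wrist_force: [-1.4, -1.3, -0.5]
finger_gap: 25.8
```

>>> send_rows([
  [[0,0,0,0,0],[0,0,0,0,0],[0,0,0,-25,0],[0,0,0,-60,0],[0,0,0,-90,0],[0,-30,12,-90,0],[0,-65,27,-90,0],[0,-100,42,-90,0],[0,-135,56,-90,0],[0,-170,71,-90,0]],
])

```text
clock: 34.0
eef_pos: [549.8, 208.1, 135.5]
eef_rot: [-3.142, -0.0, 1.571]
wrist_force: [-0.1, 0.8, 0.0]
finger_gap: 24.9
```

>>> send_rows([
  [[0,-33,14,0,0],[0,-66,28,0,0],[0,-93,39,0,0],[0,-93,39,0,0],[0,-93,39,30,0],[0,-93,39,60,0],[0,-93,39,80,0],[0,-93,39,91,0],[0,-93,39,91,0],[0,-93,39,91,0]],
])

```text
clock: 35.0
eef_pos: [588.9, 116.9, 45.4]
eef_rot: [3.141, -0.0, 1.571]
wrist_force: [0.2, 0.1, -0.3]
finger_gap: 24.6
```

>>> send_rows([
  [[0,0,0,3,0],[0,0,0,4,0],[0,0,0,4,0],[0.6,0,0,4,0],[0.7,0,0,4,0],[0.75,0,0,4,0],[0.75,0,0,-20,0],[0.75,0,0,-50,0],[0.75,0,0,-80,0],[0.75,0,0,-95,0]],
])

```text
clock: 36.0
eef_pos: [589.3, 116.6, 142.1]
eef_rot: [3.138, -0.0, 1.571]
wrist_force: [0.3, -0.5, 0.5]
finger_gap: 70.3
```

>>> send_rows([
  [[0.75,30,-20,-10,0],[0.75,65,-40,-20,0],[0.75,100,-60,-20,0],[0.75,135,-80,-20,0],[0.75,170,-100,-20,0],[0.75,205,-120,-20,0],[0.75,240,-140,-20,0],[0.75,270,-160,-20,0],[0.75,270,-160,-20,0],[0.75,270,-160,-20,0]],
])

```text
clock: 37.0
eef_pos: [428.2, 386.8, 158.9]
eef_rot: [-3.141, 0.001, 1.572]
wrist_force: [0.2, -0.2, -0.4]
finger_gap: 70.8
```

```bash
python3 - <<'E'
from h import *
c=manip.camera("top");h=cv2.cvtColor(c["img"],cv2.COLOR_RGB2HSV);H,S,V=[h[:,:,i].astype(int) for i in range(3)]
def box(u0,v0,u1,v1):
    m=np.zeros((400,640),bool);m[v0:v1,u0:u1]=1;return m
def big(m):
    n,l,st,_=cv2.connectedComponentsWithStats(m.astype(np.uint8));return l==1+np.argmax(st[1:,4])
t=box(278,110,384,195)
def tr(n,f):
    try: print(n,info(c,big(f()[0]),f()[1]))
    except Exception as e: print(n,e)
tr("red",lambda:(t&((H<10)|(H>170))&(S>130)&(V>120),69))
tr("yel",lambda:(t&(H>22)&(H<35)&(S>90)&(V>100),55))
tr("cap",lambda:(box(343,155,366,182)&(V<90),60))
tr("amber",lambda:(box(340,155,368,184)&(((S>100)&(H<22))|(V<90)),50))
tr("reel",lambda:(box(295,215,345,265)&(S<60)&(V>70),44))
tr("case",lambda:(box(385,215,445,270)&(V<50),31))
d=manip.camera("scene");print(manip.read_state())
a=cv2.resize(c["img"][105:275,145:455],(620,340));b=cv2.resize(d["img"][120:330,160:440],(347,260))
o=np.zeros((600,620,3),np.uint8);o[:340]=a;o[340:,:347]=b
cv2.imwrite("pics/m7.png",o[:,:,::-1])
E
```

```text
red (array([589.6,  71.3]), array([22.3, 23.8]), 44.9, array([589.5,  71.2]))
yel (array([589.5, 118.3]), array([18.1, 18.1]), 89.9, array([588.9, 117.6]))
cap (array([592.4,  26.9]), array([19.8, 21.3]), 44.9, array([592.1,  26.4]))
amber (array([589.9,  27.4]), array([30.4, 30.4]), 89.8, array([589.9,  28. ]))
reel (array([447.4, 100.4]), array([54.7, 56.6]), 89.8, array([446.9, 100.9]))
case (array([ 437.3, -103.8]), array([44.7, 69.7]), 21.5, array([ 437.5, -103.8]))
{'clock': 37.1, 'joints': array([ 6.69048765e-01,  4.07761509e-01,  1.50568155e+00, -1.80985323e-04,
        1.22870583e+00,  6.70053691e-01]), 'qd': array([-0.01207153, -0.00257573, -0.00289613,  0.00036747, -0.0004278 ,
        0.00144507]), 'effort': array([ 1.16564970e+00, -5.79042292e+01, -3.40289962e+01,  9.13626608e-02,
       -3.64120491e-02,  6.86585787e-03]), 'eef_pos': array([429.00501067, 385.81935181, 159.11123935]), 'eef_rot': array([-3.14126254e+00,  4.79049203e-04,  1.56985224e+00]), 'wrist_force': array([-0.21386903, -0.55433755, -0.64523219]), 'moment': array([-0.04299818, -0.00614863, -0.04529201]), 'finger_gap': 70.52592630736028}
```

View pics/m7.png

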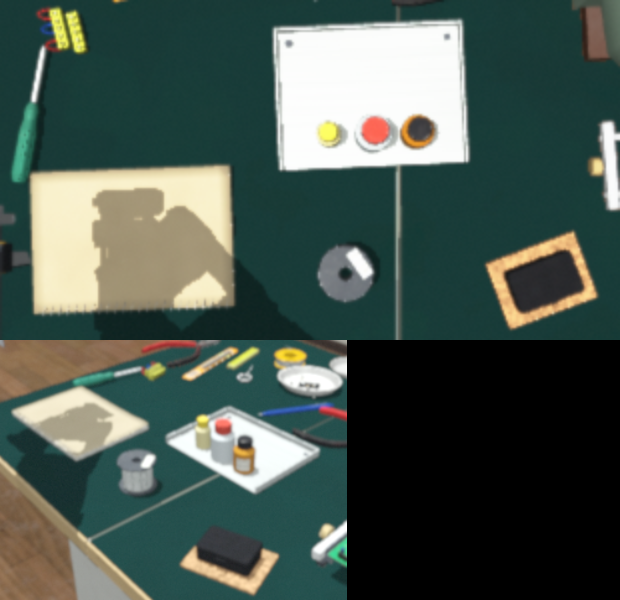

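The picture shows the bottles back in their places, upright and within about 2 mm of the start measurements. The case is on the mat, the reel has not moved, and the arm is clear of everything.

```bash
python3 -c "
from cell import manip
print(manip.sign_off())"
```

```text
the job is handed in; nothing more can be done
None
```

The job is done and handed in at about 37 s of robot time; the hand-in itself reports no verdict. I moved all three bottles to the notebook, laid the lens case on the cork mat, then put the bottles back in the order amber, white, small.

Last checks from the cameras, in mm:

| Thing | Check | Result |
|---|---|---|
| Bottles | Distance from start, top camera | Upright, all within about 2 |
| Lens case | Centre relative to the mat's centre | 4–5 off as measured |
| Lens case | Angle relative to the mat | About 1.5° |
| Solder reel | Distance from start | Less than 1 |
| Arm | Clear of everything | Gripper open, touching nothing |

- **Case offset:** I did not correct for the case's visible side, which accounts for up to about 3 mm of the figure, so the true offset is nearer 2 mm.
- **Network reports:** The trained network once reported the notebook as the lens case, so the case's position came from colour thresholding instead. No check failed.

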